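Square a tube rack into the rack reader's corner and hold it for the read

ROBOT

A 6-joint arm with a two-finger parallel gripper is mounted at the origin on the work surface. World frame = base frame: x ahead of the robot, y to its left, z up, the work surface at z = 0. Lengths are in m, angles in degrees, forces in N, time in s.
With the tool pointing down it reaches from about 0.4 to 0.825 m from the base axis. Payload 7 kg.
Tool frame: the origin (TCP) lies midway between the tips of the shut fingers; the grasp point (between the pads) lies r.grip_depth behind it (r.grip_depth is the distance from the TCP to the grasp point, in m); z points along the fingers, y is the line along which they close (so a half turn about z gives the same grasp; the last joint's range is limited). The gripper opens to 88 mm and grips with 3 to 60 N. Pads are 19 mm wide; open, the fingers measure 130 mm over their backs; the gripper's body (78 mm by 193 mm) begins 47 mm behind the grasp point.
Start: joints at [-52.878, 20.546, 0.682, 0, -70.136, -16.507], TCP at [0.238, -0.632, 0.227] pointing down, gripper open.
Joint ranges: [-176.03, 176.03], [-82.01, 121.73], [-58.28, 71.71], [-173.87, 95.51], [-174.79, -0.11], [-173.66, 173.66]. Speed limits (degrees/s): [136.94, 136.94, 172.46, 180, 180, 180].

INTERFACE

Orientations are given as [roll, pitch, yaw] about the fixed x, y, z axes, in that order (R = Rz(yaw) Ry(pitch) Rx(roll)).
In Python, from plant import r gives the robot as it stands.
- The arm moves only by the shell command python3 -m pendant FILE [OPENING] [FORCE], which reads ROWS from the file FILE. ROWS is one flat JSON list of numbers that holds 1 to 12 rows one after another, with no inner brackets; each row has 6 numbers: dx, dy, dz in parts of the range, where 1.0 means 0.75 m, then a rotation vector rx, ry, rz in a scale on which 1.0 is 120 degrees; each row is the pose to reach, as a shift and turn from the pose commanded when the command began, along the tool's axes at that moment; what a row does not reach only later rows make up. A row lasts 1/12 s, in which the tool goes at most 0.0417 m and 7.16 degrees, less where a joint would pass 70% of its speed; a pose out of reach is approached as far as the arm can. OPENING is the finger opening in m, set as the command begins (- or left out keeps the last). The fingers move at their own pace and stop on an object; FORCE is the grip in N (left out, the last holds). Time passes only in rows, so rows that do not move let the fingers close. It prints the time, the measured TCP pose, the force, the opening and the grip force at its end. Shift and turn numbers lie between -1 and 1, and a call with a number outside is refused. Input that does not fit is refused with a message, and nothing moves.
- r.get_state(): the state, without advancing time (a new reading comes with each control period).
- r.capture(name): name is "scene" or "top"; returns a dict with "frame" (480x640x3 uint8, red, green, blue), "z_map" (480x640 float32, m along the optical axis (not along the pixel's ray), 0 where there is no reading), "fx", "fy", "cx", "cy" (pixels), "cam_to_world" (4x4, takes a point from camera to world coordinates). Camera axes: x right, y down, z forward; pixel columns grow to the right and rows downward; lengths in m; the calibration is good to about 2 mm. A picture is of the moment at which its call begins.
- r.close_job(): hands the job in; it is judged then, once.
The state is a dict: "time_s": time; "joints": joint angles; "qd": joint speeds; "joint_torque": joint torques, N m; "tcp_pos": TCP position; "eef_rot": TCP orientation; "contact_force": force on the tool from outside, world axes, zero at the start; "moment": the same for the moment, N m; "gripper_width": finger opening in m; "gripper_force": force on a finger pad.
Only numpy, scipy, OpenCV 4.12 (cv2) and the standard library are available. Lean on these libraries where they do the work, as an engineer would, in place of code of your own. Each camera call takes 0.05 s, during which the arm holds its last target. There are 200 camera calls.

TASK

Put the filled tube rack (24 capped tubes) upright on the rack reader's glass, long side along the rear fence, and push it snug into the corner, flush against the rear and side fences. Finish while holding it there for the read: one steady diagonal push, firmly against both fences and down flat on the glass at once, not letting go. Be gentle with the glass and leave everything else where it is.

Things in the scene. Friction and masses are not known exactly. Their poses are not given: they have to be found in the camera images.
- rack: Filled tube rack: grey block 62 (its x) x 92 (its y) x 38 mm high, plain upright sides, 24 white caps standing 8 mm above its top; 0.19 to 0.3 kg. Origin: centre of underside, z up. Stands loose on the bench, places shuffled with the empty rack and cooling block. Grip it along its x; fingertips over 14 mm above its underside clear the fences. Either way round is fine.
- reader: The rack reader, fixed to the bench: flat white desktop housing 250 (x) x 230 (y) mm, its deck 58 mm above the bench. Origin on the bench under its middle, z up; its sloped control panel faces its -x, its rear fence is on the +x side, its side fence on the +y side. It may stand turned by up to about 0.3 rad.
- glass: The reader's glass window, 120 (x) x 150 (y) mm, top face 60 mm above the bench. The frame is parallel to the reader's; the origin lies in the top face and the window's middle is 20 mm from it in +x. Rigid and dry: a rack that bears hard on it drags, and that friction takes up the sideways push before the fences feel it. More than 60 N breaks it.
- rear_fence: The rear fence: a rigid, fixed dark anodised bar 162 mm long (along y), 12 mm wide (x), standing 12 mm above the glass at its +x edge. Origin at the middle of the bar, at the height of the glass's top face; frame parallel to the reader's. The rack's 92 mm side goes against its inner (-x) face.
- side_fence: The side fence: a rigid, fixed dark anodised bar 120 mm long (along x), 12 mm wide (y), standing 12 mm above the glass at its +y edge. Origin at the middle of the bar, at the height of the glass's top face; frame parallel to the reader's. The rack's 62 mm end goes against its inner (-y) face.
- corner (a point): The inside corner where the inner faces of the two fences meet, on the glass's top face; frame parallel to the reader's (the fences lie on its +x and +y sides). The seated rack's origin is 31 mm from it in -x and 46 mm in -y, at the same height.
- empty_rack: Bystander: grey rack like the filled one (62 x 92 x 38 mm) but without tubes, only dark holes in a flat top. Origin at the centre of its underside.
- cold_block: Bystander: low bare-aluminium cooling block 66 x 98 x 24 mm with rows of small holes. Origin at the centre of its underside.
- tip_box: Bystander: pipette-tip box with clear lid, 84 x 124 x 76 mm. Origin at the centre of its underside.
- pcr_plate: Bystander: white 96-well plate 86 x 128 x 16 mm. Origin at the centre of its underside.
- bottle: Bystander: amber reagent bottle, 60 mm across, 120 mm high, beyond the reader. Origin at the centre of its underside.
- tube_strip: Bystander: strip of eight small clear tubes, 74 x 10 x 21 mm, light, lying on the bench between the reader and the racks. Origin at the centre of its underside.
- pipette: Bystander: white hand pipette lying on its side along its x, 250 mm long, 34 mm high. Origin under it, on the bench.
There are look-alikes about, which are no part of the job. What is shaped like the rack but blue or purple is not meant.

How it is judged:
By the outcome, as a careful person would: the job done as asked, in the order asked, and still so for the second after the job is handed in, while the arm keeps its last pose, push and grip.
It also fails if it takes over 40 s, if anything falls off the work surface, if the arm or the gripper's body presses on something with over 40 N, if the wrist force passes 120 N, or if a joint passes its speed limit or range.

## Working session

There is one attempt and no reset: what is moved stays moved. The work goes in short steps, Python scripts to look and compute and a shell command to move; the robot and the scene stay as the last step left them, time stands still between calls to the robot, and variables do not carry over. Pictures are saved under pics/ and viewed, at most 10 in all, crops included, and the job is handed in when it is done.

```bash
mkdir -p pics; ls
python3 - <<'E'
from plant import r
import cv2,numpy as np
s=r.get_state();print(s, r.grip_depth)
for n in("scene","top"):
    c=r.capture(n);cv2.imwrite(f"pics/{n}0.png",c["frame"][:,:,::-1]);print(n,c["fx"],c["fy"],c["cx"],c["cy"],np.round(c["cam_to_world"],3).tolist(),(c["z_map"]>0).mean())
    np.savez(f"{n}0.npz",**c)
E
```

```text
pics
{'time_s': 0.0, 'joints': array([-5.28791583e+01,  2.05908251e+01,  6.34203255e-01, -2.15503853e-02,
       -7.01372194e+01, -1.65055189e+01]), 'qd': array([ 0.00895505, -0.08005122,  0.00952873, -0.06336262,  0.04762495,
       -0.09401014]), 'joint_torque': array([-2.57476012e-05, -5.82713449e+01,  2.93054062e+01,  6.99748322e+00,
        6.92470014e-03, -2.23899474e-04]), 'tcp_pos': array([ 0.23745157, -0.63132214,  0.22562835]), 'eef_rot': array([ 1.79904270e+02, -7.23976499e-03, -1.59392010e+02]), 'contact_force': array([-0.55180292, -0.58231784,  0.82177949]), 'moment': array([ 0.01305057, -0.00316813, -0.03978325]), 'gripper_force': 0.0, 'gripper_width': 0.08776534844127579} 0.0188
scene 607.8556981237653 607.8556981237653 311.9950136268459 237.07394905056705 [[-0.356, 0.782, -0.511, 1.355], [0.935, 0.306, -0.181, 0.304], [0.015, -0.542, -0.84, 1.39], [0.0, 0.0, 0.0, 1.0]] 0.996259765625
top 612.6834602879804 612.6834602879804 317.91953144059346 237.80739848776213 [[0.007, -0.999, 0.045, 0.442], [-1.0, -0.007, 0.004, 0.011], [-0.003, -0.045, -0.999, 1.912], [0.0, 0.0, 0.0, 1.0]] 0.99615234375
```

View pics/scene0.png

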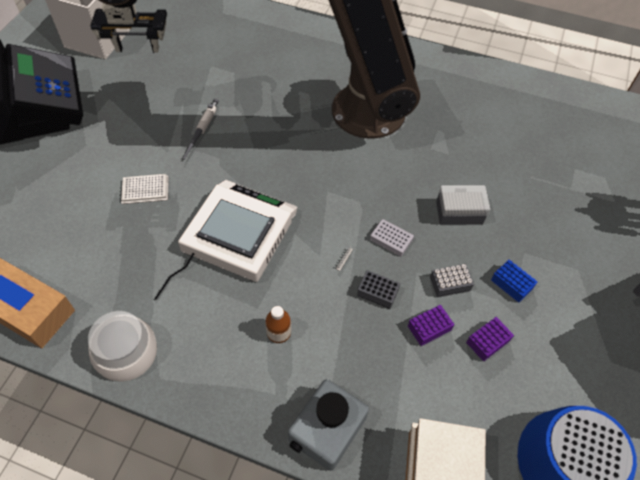

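View pics/top0.png

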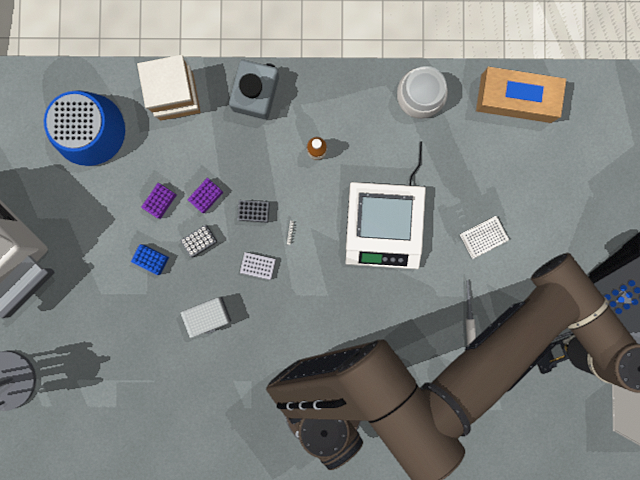

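The top view shows the filled rack (white caps on grey) at about (199,241), and the scene view shows it at (452,278). The reader is at (387,225) and (240,228), with its panel facing the robot. The blue and purple racks are decoys. Next I'll crop closer.

```bash
cat > h.py <<'E'
import numpy as np,cv2
def pts(c):
    v,u=np.mgrid[0:480,0:640];z=c["z_map"].astype(float)
    P=np.stack([(u-c["cx"])/c["fx"]*z,(v-c["cy"])/c["fy"]*z,z],-1)
    T=c["cam_to_world"];return P@T[:3,:3].T+T[:3,3]
def ray(c,uv,h):
    uv=np.atleast_2d(uv).astype(float);T=c["cam_to_world"]
    d=np.c_[(uv[:,0]-c["cx"])/c["fx"],(uv[:,1]-c["cy"])/c["fy"],np.ones(len(uv))]@T[:3,:3].T
    return T[:3,3]+d*((h-T[2,3])/d[:,2])[:,None]
E
python3 - <<'E'
import numpy as np,cv2
from h import *
ims=[]
for n,rk,rd in(("scene",(452,278),(240,228)),("top",(199,241),(387,225))):
    c=dict(np.load(n+"0.npz"));P=pts(c);f=c["frame"][:,:,::-1]
    cr=lambda p,w:cv2.resize(f[p[1]-w:p[1]+w,p[0]-w:p[0]+w],(380,290) if 0 else (300,300),interpolation=cv2.INTER_CUBIC)
    ims.append(np.hstack([cr(rk,25),cr(rd,65)]))
    sub=lambda p,w:P[p[1]-w:p[1]+w,p[0]-w:p[0]+w].reshape(-1,3)
    q=sub(rk,28);q=q[q[:,2]>0.025];q=q[np.linalg.norm(q[:,:2]-np.median(q[:,:2],0),axis=1)<.07]
    print(n,"rack",cv2.minAreaRect(q[:,:2].astype(np.float32)*1000),np.percentile(q[:,2],[5,30,50,80,95]),len(q))
    q=sub(rd,75);q=q[(q[:,2]>0.045)&(q[:,2]<.09)]
    print(" reader",cv2.minAreaRect(q[:,:2].astype(np.float32)*1000),np.percentile(q[:,2],[5,20,50,80,95,99]))
cv2.imwrite("pics/z.png",np.vstack(ims))
E
```

```text
scene rack ((517.2781372070312, 388.1934814453125), (65.72245788574219, 96.81160736083984), 32.89244079589844) [0.02964293 0.03718351 0.04057921 0.04556044 0.04872281] 859
 reader ((578.2486572265625, -184.32443237304688), (233.61520385742188, 233.0434112548828), 86.99827575683594) [0.0501978  0.05482847 0.05818619 0.06191029 0.06981087 0.07477903]
top rack ((515.9498291015625, 388.6806640625), (64.00265502929688, 93.46257019042969), 32.42758560180664) [0.03061805 0.03759887 0.04137088 0.04696369 0.05141497] 628
 reader ((619.6692504882812, -127.53421020507812), (349.8821105957031, 331.3603515625), 86.66321563720703) [0.04946045 0.05435651 0.05922438 0.06428858 0.07161164 0.07888496]
```

View pics/z.png

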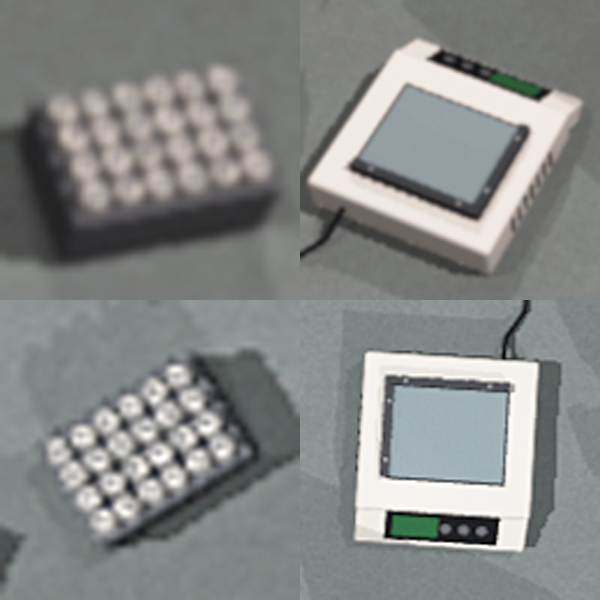

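The crops confirm the details. The 24 white caps are visible, the rack's short axis is at about 32° in world, and both views agree on its position. The dark fences run along the far (+x) and left (+y) sides of the glass, with their corner near (387,378) in the lower-right crop. Next I'll measure the fences.

Run:
```python
import numpy as np,cv2
from h import *
for n,rd in(("scene",(240,228)),("top",(387,225))):
    c=dict(np.load(n+"0.npz"));P=pts(c);g=cv2.cvtColor(c["frame"],cv2.COLOR_RGB2GRAY)
    hsv=cv2.cvtColor(c["frame"],cv2.COLOR_RGB2HSV)
    roi=np.zeros_like(g);cv2.circle(roi,rd,62,255,-1)
    white=((g>190)&(roi>0)).astype(np.uint8)
    cn=max(cv2.findContours(white,0,2)[0],key=cv2.contourArea)
    print(n,"housing@58",np.round(cv2.minAreaRect((ray(c,cn[:,0],.058)[:,:2]*1000).astype(np.float32)),1) if 0 else cv2.minAreaRect((ray(c,cn[:,0],.058)[:,:2]*1000).astype(np.float32)))
    fill=cv2.drawContours(np.zeros_like(g),[cn],-1,1,-1)
    gl=((g>105)&(g<185)&(fill>0)).astype(np.uint8);gl=cv2.morphologyEx(gl,cv2.MORPH_OPEN,np.ones((5,5)))
    cg=max(cv2.findContours(gl,0,2)[0],key=cv2.contourArea);W=ray(c,cg[:,0],.060)
    print(" glass@60",cv2.minAreaRect((W[:,:2]*1000).astype(np.float32)),"img",np.int32(cv2.boxPoints(cv2.minAreaRect(cg))).tolist(),"z",np.median(P[gl>0][:,2]))
    # profiles across: pixel gray values
    dk=((g<100)&(fill>0)).astype(np.uint8)
    for k in cv2.findContours(dk,0,2)[0]:
        if cv2.contourArea(k)>60:
            m=cv2.drawContours(np.zeros_like(g),[k],-1,1,-1)*dk
            W=ray(c,k[:,0],.072);print(" dark",cv2.contourArea(k),cv2.boundingRect(k),"z",np.percentile(P[m>0][:,2],[20,50,80]).round(4),cv2.minAreaRect((W[:,:2]*1000).astype(np.float32)))
    x,y=rd
    if n=="top":
        print(g[182:200,390],g[182:200,405]);print(g[230,346:368],g[215,346:368]);print(g[232:246,390],g[225,404:418])
```

```text
scene housing@58 ((575.69091796875, -181.96572875976562), (230.72422790527344, 229.13925170898438), 85.75440216064453)
 glass@60 ((581.676513671875, -186.28904724121094), (150.99984741210938, 118.04806518554688), 86.38348388671875) img [[199, 231], [214, 195], [268, 217], [254, 253]] z 0.05951852334475527
 dark 416.5 (197, 218, 77, 40) z [0.0669 0.0703 0.0734] ((634.2767944335938, -150.13995361328125), (106.33953857421875, 201.96945190429688), 34.987464904785156)
top housing@58 ((565.308349609375, -183.77008056640625), (227.32740783691406, 249.7681121826172), 86.72663116455078)
 glass@60 ((587.5668334960938, -187.78167724609375), (152.98143005371094, 120.045166015625), 86.5879898071289) img [[359, 235], [362, 196], [412, 199], [410, 239]] z 0.06070071536388788
 dark 513.0 (359, 251, 50, 15) z [0.0374 0.0452 0.0522] ((464.3205871582031, -178.03244018554688), (146.898681640625, 35.64012145996094), 86.72686767578125)
 dark 60.5 (357, 204, 5, 33) z [0.0673 0.072  0.0752] ((579.4074096679688, -104.82852172851562), (10.441726684570312, 96.42066192626953), 87.51922607421875)
 dark 136.5 (359, 193, 54, 10) z [0.0677 0.0716 0.0758] ((647.8916015625, -184.29962158203125), (27.2386417388916, 159.75164794921875), 0.3940127491950989)
[138 113 125 226 246 243 243 244 234 229 233 246 158  78  81  86  67 159] [133 135 103 128 229 245 243 242 244 233 230 233 246 158  94 109  93  71]
[120 208 242 244 243 243 243 244 240 234 164  76 104 101 102 156 178 175
 175 176 177 176] [117 121 213 243 243 243 243 244 236 233 236 168  84  86  81  90 152 174
 173 175 174 171]
[174 172 173 173 175 183  94 178 246 246 243 242 242 242] [172 173 175 173 175 180 110 158 243 247 243 242 242 242]
```

```bash
cat > fence.py <<'E'
import numpy as np,cv2
from h import *
from scipy.ndimage import map_coordinates
yaw=np.deg2rad(-3.4);ex=np.array([np.cos(yaw),np.sin(yaw),0]);ey=np.array([-np.sin(yaw),np.cos(yaw),0])
def proj(c,P):
    T=c["cam_to_world"];q=(P-T[:3,3])@T[:3,:3];return q[...,0]/q[...,2]*c["fx"]+c["cx"],q[...,1]/q[...,2]*c["fy"]+c["cy"]
def edge(c,o,d,ts,zout,zin):
    # walk along d from glass outward at several starts; last/first crossing of dark
    out=[]
    g=cv2.cvtColor(c["frame"],cv2.COLOR_RGB2GRAY).astype(float)
    for z,which in((zin,"in"),(zout,"out")):
        res=[]
        for s in ts:
            t=np.arange(0,.12,.0005);L=o+s+t[:,None]*d;L[:,2]=z
            v=map_coordinates(g,proj(c,L)[::-1],order=1)
            i=np.argmax(v<125) if which=="in" else np.argmax((v>175)&(np.maximum.accumulate(v<110)))
            res.append(L[i])
        res=np.array(res);k=[np.median(res@ex),np.median(res@ey)]
        perp=ey if abs(d@ex)>.5 else ex
        a=res@perp;b=res@d;m=abs(b-np.median(b))<.004;sl=np.polyfit(a[m],b[m],1)[0]
        out.append((which,z,(np.array(k)*1000).round(1),"slope deg",np.rad2deg(sl).round(2)))
    return out
if __name__=="__main__":
    o=np.array([.585,-.187,0])
    for n in("scene","top"):
        c=dict(np.load(n+"0.npz"));
        zi=.060 if n=="top" else .072;zo=.072 if n=="top" else .058
        print(n,"rear",*edge(c,o,ex,[s*ey for s in np.linspace(-.06,.05,23)],zo,zi),sep="\n ")
        print(n,"side",*edge(c,o,ey,[s*ex for s in np.linspace(-.045,.04,18)],.058,.072),sep="\n ")
        # free glass edges
        print(n,"free -x",*edge(c,o,-ex,[s*ey for s in np.linspace(-.06,.05,23)],.06,.06)[:1])
        print(n,"free -y",*edge(c,o,-ey,[s*ex for s in np.linspace(-.045,.04,18)],.06,.06)[:1])
E
python3 fence.py
```

```text
scene
 rear
 ('in', 0.072, array([ 655.1, -157. ]), 'slope deg', np.float64(-0.31))
 ('out', 0.058, array([ 669.6, -157. ]), 'slope deg', np.float64(0.11))
scene
 side
 ('in', 0.072, array([592.6, -75. ]), 'slope deg', np.float64(0.08))
 ('out', 0.058, array([592.6, -61. ]), 'slope deg', np.float64(0.04))
scene free -x ('in', 0.06, array([ 492.6, -157. ]), 'slope deg', np.float64(0.22))
scene free -y ('in', 0.06, array([ 592.6, -263. ]), 'slope deg', np.float64(-0.0))
top
 rear
 ('in', 0.06, array([ 657.1, -157. ]), 'slope deg', np.float64(-0.15))
 ('out', 0.072, array([ 670.1, -157. ]), 'slope deg', np.float64(-0.08))
top
 side
 ('in', 0.072, array([592.6, -76. ]), 'slope deg', np.float64(0.23))
 ('out', 0.058, array([592.6, -63. ]), 'slope deg', np.float64(0.07))
top free -x ('in', 0.06, array([ 537.6, -157. ]), 'slope deg', np.float64(0.14))
top free -y ('in', 0.06, array([ 592.6, -226. ]), 'slope deg', np.float64(-0.41))
```

The manual's scale: shifts go in shares of 0.75 m and turns go in shares of 120 degrees. Converting my numbers, -0.42 m / 0.75 = -0.56, -0.385 m / 0.75 = -0.5133, -56 degrees / 120 = -0.4667.

```bash
echo '[-0.0467,0.0267,0,0,0,-0.0333,-0.0933,0.0533,0,0,0,-0.0667,-0.14,0.08,0,0,0,-0.1083,-0.1867,0.1067,0,0,0,-0.15,-0.2333,0.1333,0,0,0,-0.1917,-0.28,0.16,0,0,0,-0.2333,-0.3267,0.1867,0,0,0,-0.275,-0.3733,0.2133,0,0,0,-0.3167,-0.42,0.24,0,0,0,-0.3583,-0.4667,0.2667,0,0,0,-0.4,-0.5133,0.2933,0,0,0,-0.4417,-0.56,0.32,0,0,0,-0.4667]' > rows.txt && python3 -m pendant rows.txt
cat > go.py <<'E'
import sys,numpy as np
from plant import r
from scipy.spatial.transform import Rotation as R
s=r.get_state();Rm=R.from_euler('xyz',s["eef_rot"],degrees=True)
t=np.array(list(map(float,sys.argv[1:4])));y=float(sys.argv[4])
G=R.from_euler('xyz',[180,0,y],degrees=True)
print("t",round(s["time_s"],2),"tcp",s["tcp_pos"].round(4),s["eef_rot"].round(2),"F",s["contact_force"].round(1),"M",s["moment"].round(2),"w",round(s["gripper_width"],4),round(s["gripper_force"],1))
print("d",Rm.inv().apply(t-s["tcp_pos"]).round(4),"rot",(Rm.inv()*G).as_rotvec(degrees=True).round(2))
E
python3 go.py .5166 .3884 .12 -57.5
```

```text
time_s: 1.1
tcp_pos: [0.547, -0.2574, 0.2264]
eef_rot: [180.0, 0.0, -103.1]
contact_force: [0.2, -0.8, -0.3]
gripper_width: 0.0876
gripper_force: 0.0
t 1.1 tcp [ 0.547  -0.2574  0.2264] [ 1.7998e+02  1.0000e-02 -1.0311e+02] F [ 0.2 -0.8 -0.3] M [-0.07 -0.   -0.  ] w 0.0876 0.0
d [-0.622   0.176   0.1065] rot [ 2.000e-02  1.000e-02 -4.561e+01]
```

In the tool's units: -0.468 m / 0.75 = -0.624, -0.429 m / 0.75 = -0.572, -45.6 degrees / 120 = -0.38.

```bash
echo '[-0.052,0.0147,0,0,0,-0.0333,-0.104,0.0293,0,0,0,-0.0667,-0.156,0.044,0,0,0,-0.1,-0.208,0.0587,0,0,0,-0.1333,-0.26,0.0733,0,0,0,-0.1667,-0.312,0.088,0,0,0,-0.2,-0.364,0.1027,0,0,0,-0.2333,-0.416,0.1173,0.0133,0,0,-0.2667,-0.468,0.132,0.0267,0,0,-0.3,-0.52,0.1467,0.04,0,0,-0.3333,-0.572,0.1613,0.0533,0,0,-0.3583,-0.624,0.176,0.0667,0,0,-0.38]' > rows.txt && python3 -m pendant rows.txt
python3 go.py .5166 .3884 .10 -57.5
```

```text
time_s: 2.1
tcp_pos: [0.5254, 0.2282, 0.1761]
eef_rot: [180.0, 0.0, -57.6]
contact_force: [1.2, -0.1, -0.1]
gripper_width: 0.0876
gripper_force: 0.0
t 2.1 tcp [0.5254 0.2282 0.1761] [ 1.800e+02  1.000e-02 -5.761e+01] F [ 1.2 -0.1 -0.1] M [-0.04  0.01 -0.  ] w 0.0876 0.0
d [-0.14   -0.0784  0.0762] rot [ 0.    0.01 -0.11]
```

In the tool's units: -0.14 m / 0.75 = -0.1867, -0.12 m / 0.75 = -0.16.

```bash
echo '[-0.04,-0.0227,0.0133,0,0,0,-0.08,-0.0453,0.0267,0,0,0,-0.12,-0.0667,0.0467,0,0,0,-0.16,-0.0893,0.0733,0,0,0,-0.1867,-0.1045,0.1013,0,0,0,-0.1867,-0.1045,0.1013,0,0,0,-0.1867,-0.1045,0.1013,0,0,0,-0.1867,-0.1045,0.1013,0,0,0]' > rows.txt && python3 -m pendant rows.txt
python3 go.py .5166 .3884 .0165 -57.5
python3 - <<'E'
from plant import r
import cv2,numpy as np
o=[]
for n,p in(("scene",(452,270)),("top",(199,241))):
    c=r.capture(n);o.append(cv2.resize(c["frame"][p[1]-50:p[1]+50,p[0]-50:p[0]+50,::-1],(400,400)))
cv2.imwrite("pics/g1.png",np.hstack(o))
E
```

```text
time_s: 2.77
tcp_pos: [0.5177, 0.3862, 0.1004]
eef_rot: [179.9, -0.0, -57.8]
contact_force: [0.1, -0.7, 0.3]
gripper_width: 0.0876
gripper_force: 0.0
t 2.77 tcp [0.5177 0.3862 0.1004] [ 1.7995e+02 -3.0000e-02 -5.7760e+01] F [ 0.1 -0.7  0.3] M [ 0.04  0.11 -0.01] w 0.0876 0.0
d [-0.0026 -0.0003  0.0839] rot [ 0.05 -0.03 -0.26]
```

View pics/g1.png

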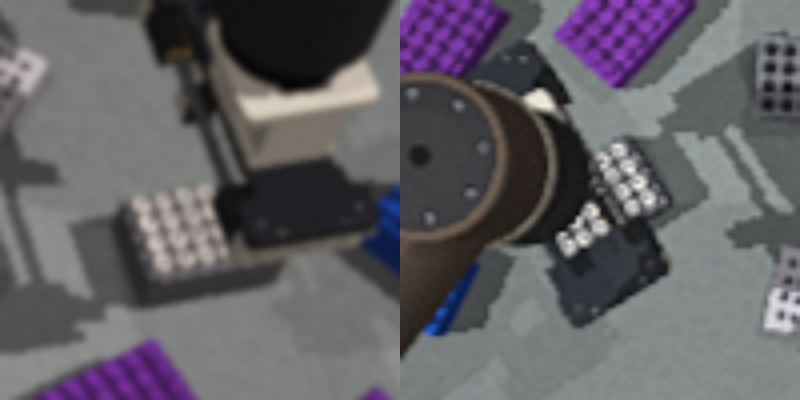

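The gripper straddles the rack, with caps visible on both sides of the palm at about (180,240) and (625,200), and its closing line matches the rack's short axis. I'll descend.

In the tool's units: 0.0835 m / 0.75 = 0.1113, 0.083 m / 0.75 = 0.1107, -0.2 degrees / 120 = -0.0017.

```bash
echo '[-0.0013,0,0.0267,0,0,-0.0017,-0.0035,0,0.0533,0,0,-0.0017,-0.0035,0,0.08,0,0,-0.0017,-0.0035,0,0.1,0,0,-0.0017,-0.0035,0,0.1107,0,0,-0.0017,-0.0035,0,0.1113,0,0,-0.0017,-0.0035,0,0.1113,0,0,-0.0017]' > rows.txt && python3 -m pendant rows.txt
python3 go.py .5166 .3884 .0165 -57.5
```

```text
time_s: 3.45
tcp_pos: [0.5171, 0.3884, 0.0179]
eef_rot: [-180.0, 0.0, -57.6]
contact_force: [-0.1, 0.1, 0.5]
gripper_width: 0.0876
gripper_force: 0.0
t 3.45 tcp [0.5171 0.3884 0.0179] [-179.96    0.    -57.62] F [-0.1  0.1  0.5] M [0.03 0.17 0.04] w 0.0876 0.0
d [-0.0003  0.0004  0.0014] rot [-0.04  0.   -0.12]
```

In the tool's units: 0.001 m / 0.75 = 0.0013.

```bash
echo '[0,0,0.0013,0,0,0,0,0,0.0013,0,0,0,0,0,0.0013,0,0,0,0,0,0.0013,0,0,0,0,0,0.0013,0,0,0,0,0,0.0013,0,0,0,0,0,0.0013,0,0,0,0,0,0.0013,0,0,0]' > rows.txt && python3 -m pendant rows.txt 0.05 45
python3 go.py .5166 .3884 .0165 -57.5
```

```text
time_s: 4.12
tcp_pos: [0.5161, 0.3884, 0.0166]
eef_rot: [180.0, -0.0, -57.6]
contact_force: [-3.5, -2.1, 6.0]
gripper_width: 0.0616
gripper_force: 45.0
t 4.12 tcp [0.5161 0.3884 0.0166] [ 1.7996e+02 -1.0000e-02 -5.7580e+01] F [-3.5 -2.1  6. ] M [-0.61  1.54 -0.04] w 0.0616 45.0
d [ 0.0003 -0.0004  0.0001] rot [ 0.04 -0.01 -0.08]
```

In the tool's units: -0.15 m / 0.75 = -0.2, -0.145 m / 0.75 = -0.1933.

```bash
echo '[0,0,-0.0067,0,0,0,0,0,-0.02,0,0,0,0,0,-0.04,0,0,0,0,0,-0.0667,0,0,0,0,0,-0.1,0,0,0,0,0,-0.1333,0,0,0,0,0,-0.16,0,0,0,0,0,-0.18,0,0,0,0,0,-0.1933,0,0,0,0,0,-0.2,0,0,0,0,0,-0.2,0,0,0]' > rows.txt && python3 -m pendant rows.txt
python3 go.py .6018 -.172 .16 -93.3
```

```text
time_s: 5.03
tcp_pos: [0.5168, 0.3891, 0.1673]
eef_rot: [-179.9, 0.0, -57.6]
contact_force: [0.4, -0.1, -2.6]
gripper_width: 0.0617
gripper_force: 45.0
t 5.03 tcp [0.5168 0.3891 0.1673] [-1.799e+02  4.000e-02 -5.758e+01] F [ 0.4 -0.1 -2.6] M [ 0.01  0.12 -0.  ] w 0.0617 45.0
d [0.5192 0.229  0.0066] rot [-0.09  0.07 35.72]
```

In the tool's units: 0.327 m / 0.75 = 0.436, 0.03 m / 0.75 = 0.04, 22 degrees / 120 = 0.1833.

```bash
echo '[0.0133,0.0053,0,0,0,0.0083,0.04,0.0173,0,0,0,0.0167,0.076,0.0333,0,0,0,0.0333,0.116,0.0507,0,0,0,0.05,0.156,0.0693,0,0,0,0.0667,0.196,0.0867,0,0,0,0.0833,0.236,0.104,0,0,0,0.1,0.276,0.1213,0,0,0,0.1167,0.316,0.14,0,0,0,0.1333,0.356,0.1573,0,0,0,0.15,0.396,0.1747,0,0,0,0.1667,0.436,0.192,0,0,0,0.1833]' > rows.txt && python3 -m pendant rows.txt
python3 go.py .6018 -.172 .16 -93.3
```

```text
time_s: 6.03
tcp_pos: [0.5692, 0.0333, 0.1648]
eef_rot: [179.9, -0.0, -79.7]
contact_force: [1.0, 0.8, -2.5]
gripper_width: 0.0614
gripper_force: 45.0
t 6.03 tcp [0.5692 0.0333 0.1648] [ 1.7987e+02 -1.0000e-02 -7.9730e+01] F [ 1.   0.8 -2.5] M [ 0.04  0.   -0.01] w 0.0614 45.0
d [0.2078 0.0046 0.0049] rot [ 0.13 -0.03 13.57]
```

In the tool's units: 0.2 m / 0.75 = 0.2667, 0.195 m / 0.75 = 0.26, 13.4 degrees / 120 = 0.1117.

```bash
echo '[0.0373,0,0,0,0,0.0167,0.0733,0,0,0,0,0.0333,0.1093,0.0013,0,0,0,0.05,0.144,0.0013,0,0,0,0.0667,0.176,0.0027,0.0013,0,0,0.0833,0.2053,0.004,0.0027,0,0,0.1,0.2293,0.004,0.004,0,0,0.1083,0.248,0.004,0.0053,0,0,0.1117,0.26,0.004,0.0053,0,0,0.1117,0.2667,0.004,0.0053,0,0,0.1117,0.2667,0.004,0.0053,0,0,0.1117,0.2667,0.004,0.0053,0,0,0.1117]' > rows.txt && python3 -m pendant rows.txt
python3 go.py .6018 -.172 .082 -93.3
python3 - <<'E'
from plant import r
import cv2,numpy as np
o=[]
for n,p in(("scene",(235,225)),("top",(387,220))):
    c=r.capture(n);np.savez(n+"1.npz",**c);o.append(cv2.resize(c["frame"][p[1]-65:p[1]+65,p[0]-65:p[0]+65,::-1],(400,400)))
cv2.imwrite("pics/g2.png",np.hstack(o))
E
```

```text
time_s: 7.03
tcp_pos: [0.6033, -0.1614, 0.1619]
eef_rot: [180.0, 0.0, -93.0]
contact_force: [0.4, 0.0, -1.7]
gripper_width: 0.0615
gripper_force: 45.0
t 7.03 tcp [ 0.6033 -0.1614  0.1619] [ 1.7998e+02  1.0000e-02 -9.2980e+01] F [ 0.4  0.  -1.7] M [0.02 0.1  0.01] w 0.0615 45.0
d [0.0106 0.0009 0.0799] rot [0.02 0.01 0.32]
```

View pics/g2.png

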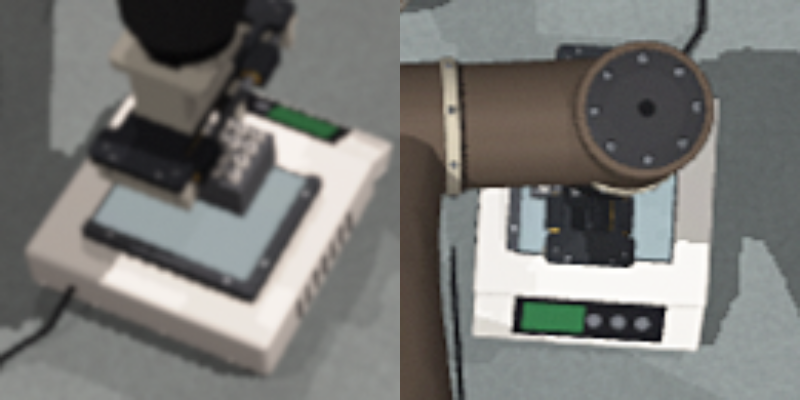

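The rack hangs level above the glass, at about (240,165) in the left crop, clear of both fences. I'll lower it.

In the tool's units: 0.081 m / 0.75 = 0.108, 0.08 m / 0.75 = 0.1067, 0.3 degrees / 120 = 0.0025.

```bash
echo '[0.0053,0,0.0133,0,0,0.0008,0.012,0.0013,0.0333,0,0,0.0025,0.0141,0.0013,0.056,0,0,0.0025,0.0141,0.0013,0.0773,0,0,0.0025,0.0141,0.0013,0.092,0,0,0.0025,0.0141,0.0013,0.1013,0,0,0.0025,0.0141,0.0013,0.1067,0,0,0.0025,0.0141,0.0013,0.108,0,0,0.0025,0.0141,0.0013,0.108,0,0,0.0025,0.0141,0.0013,0.108,0,0,0.0025]' > rows.txt && python3 -m pendant rows.txt
python3 go.py .6177 -.1579 .0766 -93.3
```

```text
time_s: 7.97
tcp_pos: [0.6025, -0.1723, 0.0819]
eef_rot: [-179.9, -0.0, -93.3]
contact_force: [0.5, -0.1, -1.4]
gripper_width: 0.0615
gripper_force: 45.0
t 7.97 tcp [ 0.6025 -0.1723  0.0819] [-179.93   -0.    -93.27] F [ 0.5 -0.1 -1.4] M [0.03 0.1  0.  ] w 0.0615 45.0
d [-0.0153 -0.0144  0.0054] rot [-0.07 -0.    0.03]
```

In the tool's units: 0.004 m / 0.75 = 0.0053, 0.003 m / 0.75 = 0.004.

```bash
echo '[0,0,0.0013,0,0,0,0,0,0.0027,0,0,0,0,0,0.004,0,0,0,0,0,0.0053,0,0,0,0,0,0.0053,0,0,0,0,0,0.0053,0,0,0]' > rows.txt && python3 -m pendant rows.txt; echo '[0,0,0.0007,0,0,0,0,0,0.0013,0,0,0,0,0,0.0013,0,0,0,0,0,0.0013,0,0,0]' > rows.txt && python3 -m pendant rows.txt
python3 go.py .6177 -.1579 .0766 -93.3
```

```text
time_s: 8.47
tcp_pos: [0.6018, -0.1724, 0.0771]
eef_rot: [180.0, -0.0, -93.3]
contact_force: [-0.2, 0.3, -1.8]
gripper_width: 0.0619
gripper_force: 45.0
time_s: 8.8
tcp_pos: [0.602, -0.1724, 0.0766]
eef_rot: [-180.0, -0.0, -93.3]
contact_force: [-0.8, 1.1, 3.4]
gripper_width: 0.0618
gripper_force: 45.0
t 8.8 tcp [ 0.602  -0.1724  0.0766] [-1.7998e+02 -1.0000e-02 -9.3280e+01] F [-0.8  1.1  3.4] M [ 0.34  0.94 -0.  ] w 0.0618 45.0
d [-0.0154 -0.0149  0.    ] rot [-0.02 -0.01  0.02]
```

```bash
echo '[-0.0013,-0.0013,-0.0005,0,0,0,-0.004,-0.004,-0.0005,0,0,0,-0.0067,-0.0067,-0.0005,0,0,0,-0.0093,-0.0093,-0.0005,0,0,0,-0.012,-0.012,-0.0005,0,0,0,-0.0147,-0.0147,-0.0005,0,0,0,-0.016,-0.016,-0.0005,0,0,0,-0.016,-0.016,-0.0005,0,0,0,-0.016,-0.016,-0.0005,0,0,0]' > rows.txt && python3 -m pendant rows.txt
python3 go.py .6177 -.1579 .0766 -93.3
```

```text
time_s: 9.55
tcp_pos: [0.6149, -0.1608, 0.0766]
eef_rot: [-180.0, 0.0, -93.3]
contact_force: [-0.3, -0.3, 3.3]
gripper_width: 0.062
gripper_force: 45.0
t 9.55 tcp [ 0.6149 -0.1608  0.0766] [-1.7997e+02  1.0000e-02 -9.3270e+01] F [-0.3 -0.3  3.3] M [-0.19  0.7   0.09] w 0.062 45.0
d [-0.0031 -0.0026  0.    ] rot [-0.03  0.01  0.03]
```

Still free of the fences. I'll creep on diagonally in small steps.

In the tool's units: -0.002 m / 0.75 = -0.0027, -0.0015 m / 0.75 = -0.002.

```bash
for i in 1 ; do echo '[-0.0007,-0.0007,0,0,0,0,-0.0013,-0.0013,0,0,0,0,-0.002,-0.002,0,0,0,0,-0.0027,-0.0027,0,0,0,0,-0.0027,-0.0027,0,0,0,0,-0.0027,-0.0027,0,0,0,0]' > rows.txt && python3 -m pendant rows.txt; done
python3 go.py .6177 -.1579 .0766 -93.3
echo '[-0.0007,-0.0007,0,0,0,0,-0.0013,-0.0013,0,0,0,0,-0.0013,-0.0013,0,0,0,0,-0.0013,-0.0013,0,0,0,0]' > rows.txt && python3 -m pendant rows.txt
python3 go.py .6177 -.1579 .0766 -93.3
```

```text
time_s: 10.05
tcp_pos: [0.6156, -0.16, 0.0766]
eef_rot: [179.9, -0.0, -93.3]
contact_force: [-5.4, -5.4, 5.0]
gripper_width: 0.0616
gripper_force: 45.0
t 10.05 tcp [ 0.6156 -0.16    0.0766] [ 1.799e+02 -4.000e-02 -9.334e+01] F [-5.4 -5.4  5. ] M [-1.94  2.   -0.23] w 0.0616 45.0
d [-0.0022 -0.002   0.    ] rot [ 0.1  -0.04 -0.04]
time_s: 10.38
tcp_pos: [0.6156, -0.1598, 0.0767]
eef_rot: [179.8, -0.1, -93.4]
contact_force: [-8.5, -8.7, 7.1]
gripper_width: 0.0616
gripper_force: 45.0
t 10.38 tcp [ 0.6156 -0.1598  0.0767] [ 1.798e+02 -9.000e-02 -9.337e+01] F [-8.5 -8.7  7.1] M [-2.96  2.96 -0.33] w 0.0616 45.0
d [-0.0021 -0.002   0.    ] rot [ 0.2  -0.09 -0.07]
```

In the tool's units: -0.0015 m / 0.75 = -0.002, -0.001 m / 0.75 = -0.0013, -0.15 degrees / 120 = -0.0013.

```bash
echo '[-0.0007,-0.0007,0,0.0008,-0.0004,0,-0.0013,-0.0013,0,0.0017,-0.0008,0,-0.002,-0.002,0,0.0025,-0.0013,-0.0008,-0.002,-0.002,0,0.0025,-0.0013,-0.0008,-0.002,-0.002,0,0.0025,-0.0013,-0.0008]' > rows.txt && python3 -m pendant rows.txt
python3 go.py .6177 -.1579 .0766 -93.3
```

```text
time_s: 10.8
tcp_pos: [0.6157, -0.1596, 0.0766]
eef_rot: [180.0, -0.0, -93.3]
contact_force: [-12.2, -12.5, 9.6]
gripper_width: 0.0617
gripper_force: 45.0
t 10.8 tcp [ 0.6157 -0.1596  0.0766] [179.95  -0.   -93.33] F [-12.2 -12.5   9.6] M [-4.83  4.4  -0.63] w 0.0617 45.0
d [-0.0018 -0.0019 -0.    ] rot [ 0.05 -0.   -0.03]
```

In the tool's units: -0.0018 m / 0.75 = -0.0024, -0.0015 m / 0.75 = -0.002, 0.25 degrees / 120 = 0.0021.

```bash
echo '[-0.0007,-0.0007,0,0.0004,0,0,-0.0013,-0.0013,0,0.0008,-0.0004,0,-0.002,-0.002,0,0.0017,-0.0008,-0.0004,-0.0024,-0.0024,0,0.0021,-0.0008,-0.0004,-0.0024,-0.0024,0,0.0021,-0.0008,-0.0004,-0.0024,-0.0024,0,0.0021,-0.0008,-0.0004,-0.0024,-0.0024,0,0.0021,-0.0008,-0.0004,-0.0024,-0.0024,0,0.0021,-0.0008,-0.0004]' > rows.txt && python3 -m pendant rows.txt
python3 go.py .6177 -.1579 .0766 -93.3
python3 - <<'E'
from plant import r
import cv2,numpy as np
o=[]
for n,p in(("scene",(240,225)),("top",(387,210))):
    c=r.capture(n);np.savez(n+"2.npz",**c);o.append(cv2.resize(c["frame"][p[1]-50:p[1]+50,p[0]-50:p[0]+50,::-1],(400,400),interpolation=cv2.INTER_CUBIC))
cv2.imwrite("pics/g3.png",np.hstack(o))
E
```

```text
time_s: 11.47
tcp_pos: [0.6157, -0.1593, 0.0766]
eef_rot: [-180.0, 0.0, -93.3]
contact_force: [-16.4, -19.4, 13.1]
gripper_width: 0.0615
gripper_force: 45.0
t 11.47 tcp [ 0.6157 -0.1593  0.0766] [-1.800e+02  1.000e-02 -9.331e+01] F [-16.4 -19.4  13.1] M [-6.97  6.29 -0.74] w 0.0615 45.0
d [-0.0016 -0.0019 -0.    ] rot [-0.    0.01 -0.01]
```

View pics/g3.png

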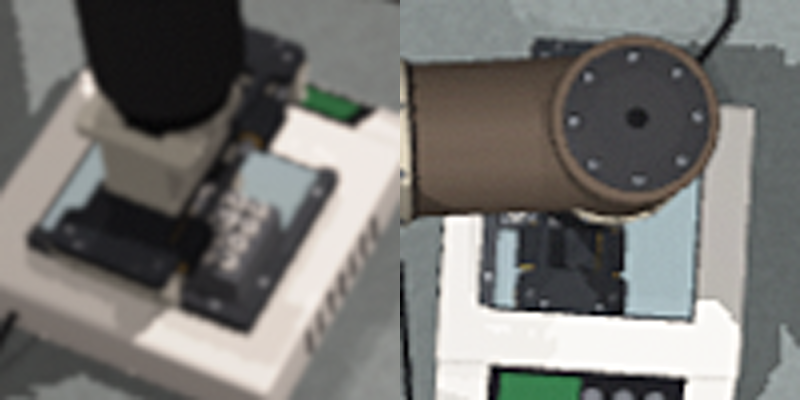

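Side-fence end: no glass shows between the rack and the side fence, at about (215,285) left and (520,217) right. The rear gap is hidden by the arm, but both axes stop hard where the fences were measured. I'll check that the push holds steady, then hand in.

```bash
echo '[-0.0004,0,0,0,0,0,-0.0004,-0.0007,0,0,0,0,-0.0004,-0.0007,0,0,0,0,-0.0004,-0.0007,0,0,0,0,-0.0004,-0.0007,0,0,0,0,-0.0004,-0.0007,0,0,0,0,-0.0004,-0.0007,0,0,0,0,-0.0004,-0.0007,0,0,0,0,-0.0004,-0.0007,0,0,0,0,-0.0004,-0.0007,0,0,0,0]' > rows.txt && python3 -m pendant rows.txt
python3 go.py .6177 -.1579 .0766 -93.3
python3 - <<'E'
import numpy as np
from h import *
from fence import ex,ey
c=dict(np.load("scene2.npz"));P=pts(c).reshape(-1,3);A=P@ex;B=P@ey
m=(P[:,2]>.08)&(P[:,2]<.112)&(A>.59)&(A<.68)&(B>-.11)&(B<-.05)
print("rack top near corner: ex,ey pct",np.percentile(A[m],[2,50,98]).round(4),np.percentile(B[m],[2,50,98]).round(4),m.sum())
m2=m&(P[:,2]>.101);print("caps z",np.percentile(P[m2][:,2],[50,90]).round(4))
E
```

```text
time_s: 12.4
tcp_pos: [0.6157, -0.1592, 0.0766]
eef_rot: [180.0, -0.0, -93.3]
contact_force: [-18.0, -20.0, 15.5]
gripper_width: 0.0615
gripper_force: 45.0
t 12.4 tcp [ 0.6157 -0.1592  0.0766] [179.96  -0.   -93.31] F [-18.  -20.   15.5] M [-7.25  6.7  -0.63] w 0.0615 45.0
d [-0.0014 -0.0019 -0.    ] rot [ 0.04 -0.   -0.01]
rack top near corner: ex,ey pct [0.5959 0.6287 0.6583] [-0.1084 -0.0864 -0.0745] 339
caps z [0.1046 0.1079]
```

```bash
python3 -c "
from plant import r
print(r.get_state()['contact_force']);print(r.close_job())"
```

```text
[-18.02314919 -19.97661436  15.48007009]
the job is handed in; nothing more can be done
None
```

I handed the job in at about 12.4 s. The filled rack is flat on the glass in the fence corner, still gripped and held by a steady push of about 18 N toward the rear fence, 20 N toward the side fence and 15 N down. The arm hid the rear contact from both cameras, so that seating rests on the hard stop and the depth readings.

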